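# Sweep the offcuts off the deburring station into its scrap tray

### The arm

A 7-joint arm with a two-finger parallel gripper is mounted at the origin on the work surface. World frame = base frame: x ahead of the robot, y to its left, z up, the work surface at z = 0. Lengths are in mm, angles in rad, forces in N, time in s.
With the tool pointing down it reaches from about 400 to 875 mm from the base axis. Payload 4.4 kg.
Tool frame: the origin (TCP) lies at the very end of the fingers, on their centre line; the grasp point (between the pads) lies 19 mm behind it; z points along the fingers, y is the line along which they close (so a half turn about z gives the same grasp; the last joint's range is limited). The gripper opens to 85 mm and grips with 20 to 120 N. Pads are 22 mm wide; open, the fingers measure 114 mm over their backs; the gripper's body (76 mm by 85 mm) begins 54 mm behind the grasp point. The pads swing forward as they close: fully open they stand 13 mm farther back than shut.
Start: joints at [1.211, 0.628, 0.038, 1.517, -0.027, 0.996, -0.02], TCP at [188.263, -622.154, 198.313] pointing down, gripper open.
Joint ranges: [-3.06, 3.06], [-0.37, 2.12], [-1.25, 1.32], [0.18, 2.47], [-1.1, 4.24], [0.23, 1.98], [-2.94, 2.94]. Speed limits (rad/s): [2.57, 2.57, 3.14, 3.14, 3.14, 3.14, 3.14].

### API

Orientations are given as [roll, pitch, yaw] about the fixed x, y, z axes, in that order (R = Rz(yaw) Ry(pitch) Rx(roll)).
In Python, from cell import ctrl gives the robot as it stands.
- The arm moves only by the tool step_arm, never from a script. Its argument "series" is a list that holds one entry, the list of rows, each a list of 7 numbers: the turn, a rotation vector about the tool's x, y, z as a fraction of full scale, then the shift along the tool's x, y, z as a fraction of full scale, then the closure, from 0 (fully open) to 1 (shut). In form: [[[ax, ay, az, tx, ty, tz, gripper], ...]]. A call has 1 to 12 rows; each row shifts and turns the commanded pose from where the row before left it, along the tool's axes as they then stand; what a row does not reach is not made up. Full scale, the value 1, is 150 mm for a shift and 45 degrees for a turn. A row lasts 1/10 s, in which the tool goes at most 50 mm and 8.59 degrees, less where a joint would pass 70% of its speed; a pose out of reach is approached as far as the arm can. A call with a number of a shift or a turn outside -1 to 1 is refused whole. A call with a gripper value outside its range is refused whole. The fingers move at their own pace and stop on an object; the grip force is fixed at half the most. Time passes only in rows, so rows that do not move let the fingers close. It gives the time, the measured TCP pose, the force, the opening and the grip force at its end, in the units of the state.
- ctrl.read_state(): the state, without advancing time (a new reading comes with each control period).
- ctrl.get_image(name): name is "scene" or "top" or "wrist"; returns a dict with "img" (420x560x3 uint8, red, green, blue), "fx", "fy", "cx", "cy" (pixels), "R" (3x3) and "t" (3): a world point X has camera coordinates R X + t. Camera axes: x right, y down, z forward; pixel columns grow to the right and rows downward; lengths in mm; the calibration is good to about 2 mm. A picture is of the moment at which its call begins. There is no depth.
- ctrl.finish_job(): hands the job in; it is judged then, once.
Trained networks look in a picture, given as the dict that the camera call returned (one of the last four; its "shot" number tells which), for a name from the list of things; names that differ only in an ending like _2 or _b are one class to them, and where a whole thing is asked for, a point or a joint stands for the part that bears it (a point fixed in the world has none). Each returns a list of dicts, best first, with "score" (0 to 1); they miss things now and then, are a little off and sometimes report something else, mostly with a low value. They report only what shows in the picture. A call takes as long as a camera call.
- ctrl.recognise(picture, thing): "centre" ([column, row] in pixels, amid what is visible of it).
The state is a dict: "clock": time; "qpos": joint angles; "qd": joint speeds; "tau": joint torques, N m; "eef_pos": TCP position; "tool_rot": TCP orientation; "force": force on the tool from outside, world axes, zero at the start; "torque": the same for the moment, N m; "width": finger opening in mm; "gripper_force": force on a finger pad.
Only numpy, scipy, OpenCV 4.12 (cv2) and the standard library are available. Lean on these libraries where they do the work, as an engineer would, in place of code of your own. Each camera call takes 0.05 s, during which the arm holds its last target. There are 200 camera calls.

### The job

Clear the deburring station: set the V-block from the worktop upright on the dark pad of the tool rest, fold the scrap tray's cover up until it stands upright, then take the bench brush and sweep every offcut on the worktop over the drop edge into the tray, with the brush, not with the fingers. Stand the brush back upright on the bare half of the tool rest, and only after that fold the cover fully shut. Leave the jar, the hammer and the screwdriver on the bench where they are.

Things in the scene. Friction and masses are not known exactly. Their poses are not given: they have to be found in the camera images.
- station: The deburring station, fixed: a raised grey worktop, its surface 100 mm above the bench, that ends in a drop edge into a sunken scrap tray. Origin: at bench height under the middle of the drop edge. x runs along that edge, y from the worktop towards the tray, z up. Worktop: y -0.345 to 0, x -0.11 to 0.11 m, bordered on its other three sides by wooden lips 18 mm high, 15 mm wide.
- drop_edge (a point): Middle of the drop edge, at the worktop's surface; axes as the station's. Scrap tray beyond it: open on top, inside y 0 to 0.172 m and x -0.11 to 0.11 m of the station, its floor 95 mm below the worktop, side and end walls as high as the worktop.
- cover (a joint): The hinged aluminium cover of the scrap tray, 240 x 178 mm, 4 mm thick. rad: 0 = shut, lying flat over the tray, 1.57 = standing upright at the tray's far end; end stop at 1.95. Stiff hinge: stays at any angle where it is left; moving it takes about 4 to 7 N at the bar.
- cover_hinge (a point): Middle of the cover's hinge line, at worktop height at the end of the tray away from the worktop (184 mm past the drop edge); the hinge line runs along the station's x.
- cover_bar (a point): Middle of the cover's black round grip bar: 14 mm thick, 104 mm clear between its end posts, parallel to the hinge. With the cover shut it lies 155 mm from the hinge line towards the worktop and 47 mm above it (41 mm above the cover's face); it turns with the cover, and with the cover upright it is on the side away from the worktop.
- brush: The bench brush, loose, 0.3 kg: stiff head 84 (x) x 44 (y) x 45 (z) mm, bristle face 80 x 40 mm; on it an upright wooden grip 60 (x) x 24 (y) mm from 45 to 92 mm above the underside. Stands by itself. Origin: centre of its underside; z up. Sweeps along its y, either way.
- rest: The tool rest: fixed plywood slab 270 (x) x 90 (y) mm, 12 mm thick, on the bench; the brush stands on its bare half (x below 0), a dark pad for the V-block lies on the other half. Origin: centre of its underside, on the bench.
- brush_spot (a point): Middle of the brush's place on the rest's bare half, on its top face, 12 mm above the bench; axes as the rest's.
- block_spot (a point): Middle of the dark pad (80 x 70 mm, flush) for the V-block, on the rest's top face, 12 mm above the bench; axes as the rest's.
- off1: Loose offcut, square bar, steel, 22 x 66 x 22 mm (x, y, z), on the worktop at the start; may be absent. Origin: centre of its underside as it lies at the start.
- off2: Loose offcut, hardwood block, 26 x 62 x 18 mm (x, y, z), on the worktop at the start; may be absent. Origin: centre of its underside as it lies at the start.
- off3: Loose offcut, angle-section steel, its upright leg along one long side, 26 x 64 x 26 mm (x, y, z), on the worktop at the start; may be absent. Origin: centre of its underside as it lies at the start.
- off4: Loose offcut, aluminium flat bar, 25 x 60 x 16 mm (x, y, z), on the worktop at the start; may be absent. Origin: centre of its underside as it lies at the start.
- off5: Loose offcut, wooden block, 24 x 66 x 24 mm (x, y, z), on the worktop at the start; may be absent. Origin: centre of its underside as it lies at the start.
- off6: Loose offcut, brass flat bar, 24 x 60 x 14 mm (x, y, z), on the worktop at the start; may be absent. Origin: centre of its underside as it lies at the start.
- vblock: Steel V-block, 60 (x) x 36 (y) x 38 (z) mm, 0.5 kg, loose, standing at the end of the worktop away from the tray; a notch 20 mm wide, 18 mm deep, runs along its y in the top. Origin: centre of its underside.
- hammer: Bystander: hammer lying on the bench near the vise. Leave it.
- jar: Bystander: jar, 70 mm across, 90 mm high, on the bench beside the brush's rest. Leave it.
- driver: Bystander: screwdriver lying on the bench to the robot's left. Leave it.

How it is judged:
By the outcome, as a careful person would: the job done as asked, in the order asked, and still so for the second after the job is handed in, with the robot touching nothing.
Of off1, off2, off3, off4, off5, off6 only 4 to 6 are there at a start; the rules pass over those that are not, and their reading is None.
At some moment in a run one of off1, off2, off3, off4, off5, off6 may be knocked a few centimetres aside while the robot is not near it.
Once in a run the grip may slacken for a moment while it holds something.
It also fails if it takes over 192 s, if anything falls off the work surface, if the arm or the gripper's body presses on something with over 40 N, if the wrist force passes 120 N, or if a joint passes its speed limit or range.

## Working session

There is one attempt and no reset: what is moved stays moved. The work goes in short steps, Python scripts to look and compute and a tool call to move; the robot and the scene stay as the last step left them, time stands still between calls to the robot, and variables do not carry over. Pictures are saved under pics/ and viewed, at most 14 in all, crops included, and the job is handed in when it is done.

Besides the shell and the picture viewer there is one more tool, called after "Request:" as name(argument=value, ...) on one line, values as JSON. step_arm: Moves the arm, as the interface text tells. Shift numbers are shares of 150 mm and turn numbers shares of 45 degrees, none past 1 either way. Its arguments: {"type":"object","properties":{"series":{"type":"array","items":{"type":"array","items":{"type":"array","items":{"type":"number","minimum":-1,"maximum":1}}}}},"required":["series"]}

```bash
mkdir -p pics; ls; cat > h.py <<'E'
import numpy as np, cv2
from cell import ctrl
from scipy.spatial.transform import Rotation as Ro
def px2w(p,uv,z):
    R=np.array(p["R"]);t=np.array(p["t"]);C=-R.T@t
    d=R.T@np.array([(uv[0]-p["cx"])/p["fx"],(uv[1]-p["cy"])/p["fy"],1]);return (C+d*(z-C[2])/d[2])
def w2px(p,X):
    c=np.array(p["R"])@np.array(X)+p["t"];return np.array([p["fx"]*c[0]/c[2]+p["cx"],p["fy"]*c[1]/c[2]+p["cy"]])
def save(p,n): cv2.imwrite(f"pics/{n}.png",p["img"][:,:,::-1])
E
python3 - <<'E'
from h import *
print(ctrl.read_state())
Z=dict(drop_edge=100,cover=104,cover_bar=147,brush=60,rest=12,vblock=120,off1=111,off2=109,off3=113,off4=108,off5=112,off6=107,jar=45,hammer=10,driver=10,station=100)
for c in("top","scene"):
    p=ctrl.get_image(c);save(p,c+"0")
    print(c,-np.array(p["R"]).T@p["t"])
    for n in Z:
        r=ctrl.recognise(p,n)
        print(n,[(np.round(d["centre"]).tolist(),round(d["score"],2),np.round(px2w(p,d["centre"],Z[n])[:2]).tolist()) for d in r[:2]])
E
```

```text
pics
{'clock': 0.0, 'qpos': array([ 1.21117055,  0.62934439,  0.03846066,  1.51842035, -0.02697668,
        0.99630604, -0.02001245]), 'qd': array([ 9.27767602e-04, -3.78345907e-04, -2.97393383e-04,  3.01988144e-04,
        1.49585374e-03, -9.82702503e-05,  4.48196856e-04]), 'tau': array([ 1.05117961e-04, -5.63420606e+01,  1.22598242e+00, -1.93452018e+01,
        1.09585072e-02,  1.03900780e-02,  5.76386981e-06]), 'eef_pos': array([ 188.04901783, -621.45020839,  197.37390479]), 'tool_rot': array([-3.13963386e+00,  5.75665772e-05,  2.93809752e-01]), 'force': array([ 0.52777156, -0.20079461, -0.12894285]), 'torque': array([0.02056495, 0.00651358, 0.00868777]), 'gripper_force': 0.0, 'width': 85.12419965038228}
top [ 2.98721629e+02 -9.53625129e-01  1.64680180e+03]
drop_edge [([256.0, 196.0], 0.6, [565.0, 65.0])]
cover [([194.0, 182.0], 0.92, [604.0, 243.0])]
cover_bar [([195.0, 184.0], 0.98, [590.0, 233.0])]
brush [([396.0, 228.0], 0.85, [479.0, -345.0])]
rest [([396.0, 203.0], 0.7, [561.0, -358.0])]
vblock [([332.0, 168.0], 0.77, [643.0, -154.0])]
off1 [([248.0, 210.0], 0.64, [523.0, 86
[... 1114 characters left out ...]
 -5.0])]
off2 [([292.0, 212.0], 0.86, [578.0, -7.0]), ([283.0, 201.0], 0.86, [523.0, -4.0])]
off3 [([292.0, 212.0], 0.86, [582.0, -10.0]), ([283.0, 201.0], 0.86, [527.0, -6.0])]
off4 [([292.0, 212.0], 0.86, [577.0, -6.0]), ([283.0, 201.0], 0.86, [522.0, -3.0])]
off5 [([292.0, 212.0], 0.86, [581.0, -9.0]), ([283.0, 201.0], 0.86, [526.0, -6.0])]
off6 [([292.0, 212.0], 0.86, [576.0, -6.0]), ([283.0, 201.0], 0.86, [521.0, -2.0])]
jar [([186.0, 329.0], 0.91, [720.0, -356.0]), ([162.0, 290.0], 0.66, [596.0, -368.0])]
hammer [([88.0, 273.0], 0.62, [418.0, -512.0])]
driver [([379.0, 164.0], 0.78, [410.0, 454.0]), ([311.0, 193.0], 0.75, [430.0, 154.0])]
station [([310.0, 226.0], 0.58, [635.0, 10.0])]
```

```bash
python3 - <<'E'
import cv2
a=cv2.imread("pics/top0.png")[110:300,140:480];cv2.imwrite("pics/top0c.png",cv2.resize(a,(800,447),interpolation=cv2.INTER_CUBIC))
a=cv2.imread("pics/scene0.png")[130:390,60:440];cv2.imwrite("pics/scene0c.png",cv2.resize(a,(800,547),interpolation=cv2.INTER_CUBIC))
E
```

```text
(no output)
```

View pics/top0c.png

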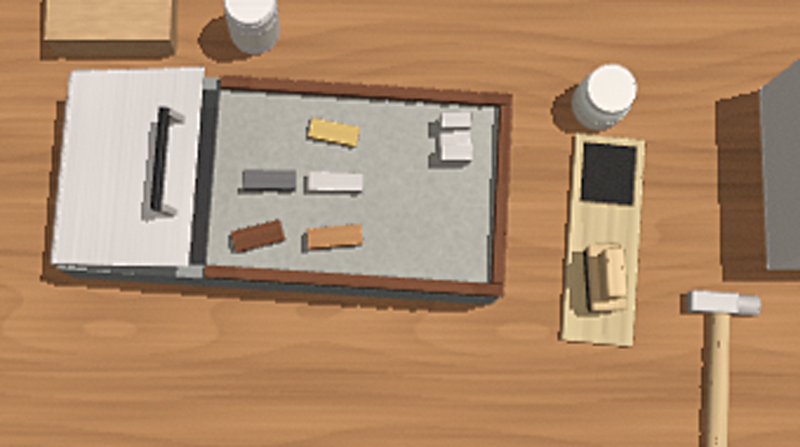

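View pics/scene0c.png

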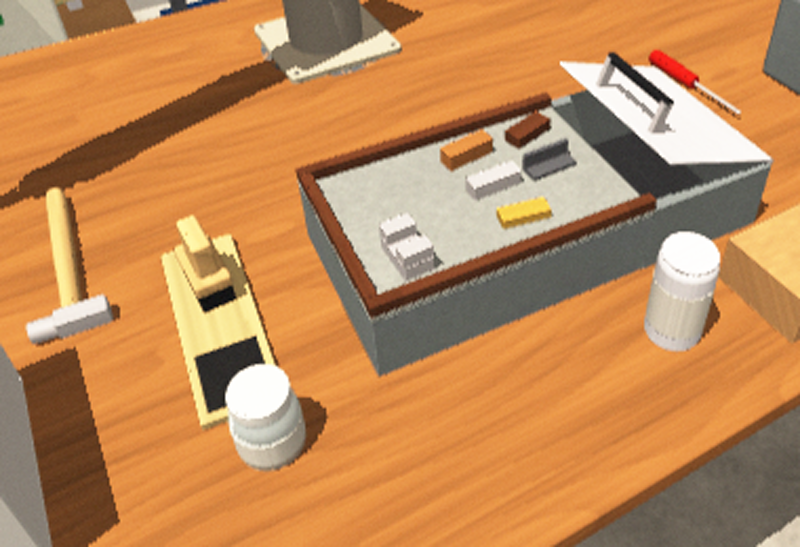

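The pictures show five offcuts, with gold, grey, white, orange and brown ones between about (230,235) and (360,130) in the top crop. The V-block stands at (455,135), the cover is slightly ajar, and the brush is on the rest at (605,275), with the pad at (608,172). Next I'll fit the frames.

```bash
cat >> h.py <<'E'
def pose2d(loc,wor):
    l=np.array(loc,float);w=np.array(wor,float);lc=l-l.mean(0);wc=w-w.mean(0)
    a=np.arctan2((lc[:,0]*wc[:,1]-lc[:,1]*wc[:,0]).sum(),(lc*wc).sum());R=np.array([[np.cos(a),-np.sin(a)],[np.sin(a),np.cos(a)]])
    o=w.mean(0)-R@l.mean(0);return o,a,np.linalg.norm(w-(l@R.T+o),axis=1)
E
python3 - <<'E'
from h import *
p=ctrl.get_image("top")
c=lambda u,v:(140+(u+.5)/2.353-.5,110+(v+.5)/2.353-.5)
def W(L,z):return [px2w(p,c(*q),z)[:2] for q in L]
# lips outer top corners right, drop edge ends, far inner
w=W([(513,95),(504,297)],118); print("lip outer",w)
w2=W([(217,92),(207,268)],100);print("drop",w2)
print("station",pose2d([(125,-360),(-125,-360),(110,0),(-110,0)],np.vstack([w,w2])))
r=W([(574,136),(645,142),(633,347),(560,341)],12)
print("rest",pose2d([(135,45),(135,-45),(-135,-45),(-135,45)],r))
pad=W([(584,142),(635,145),(632,205),(580,202)],12);print("pad",np.mean(pad,0),pad)
# vblock top corners z 138
v=W([(442,112),(471,113),(471,160),(441,158)],138);print("vb",np.mean(v,0),v)
# brush grip top, z=12+92
b=W([(588,243),(610,243),(624,305),(602,305)],104);print("brush",np.mean(b,0),b)
# cover bar both views, triangulate
q=ctrl.get_image("scene")
s=lambda u,v:(60+(u+.5)/2.105-.5,130+(v+.5)/2.105-.5)
def tri(a,b):
    A=[];B=[]
    for P,uv in((p,a),(q,b)):
        R=np.array(P["R"]);C=-R.T@P["t"];d=R.T@[(uv[0]-P["cx"])/P["fx"],(uv[1]-P["cy"])/P["fy"],1];d/=np.linalg.norm(d)
        M=np.eye(3)-np.outer(d,d);A.append(M);B.append(M@C)
    return np.linalg.solve(sum(A),sum(B))
print("bar ends",tri(c(166,110),s(668,100)),tri(c(157,212),s(613,60)))
print("cover corners",tri(c(204,68),s(670,160)),tri(c(190,264),s(562,64)),tri(c(70,73),s(770,158)))
E
```

```text
lip outer [array([ 696.59030724, -228.4152099 ]), array([ 448.48525687, -213.74808516])]
drop [array([702.87759521, 135.34667784]), array([483.51089929, 143.48990615])]
station (array([592.74592335, 138.8969716 ]), np.float64(-0.05491597979916136), array([1.56378648, 0.31452274, 2.50515544, 1.56409466]))
rest (array([ 532.82250761, -357.09329321]), np.float64(-0.08755952514764383), array([1.92648501, 1.68055575, 2.18175886, 1.75528922]))
pad [ 620.47636426 -365.45690627] [array([ 661.89128289, -335.63327742]), array([ 658.29713917, -401.9290706 ]), array([ 579.08752528, -395.69645488]), array([ 582.62950968, -328.56882217])]
vb [ 640.7405291  -156.42554539] [array([ 669.82223525, -139.51970668]), array([ 668.79653224, -174.46183375]), array([ 611.05581136, -173.83026911]), array([ 613.28753753, -137.89037201])]
brush [ 478.6035708  -339.50015079] [array([ 516.21072844, -318.66477465]), array([ 516.36393195, -345.38468967]), array([ 440.99423428, -360.24108298]), array([ 440.84538855, -333.71005586])]
bar ends [657.33209636 187.47521819 197.55433955] [540.17274862 197.55616729 186.17984674]
cover corners [716.312025   146.91118606 164.367737  ] [482.64471736 160.54024754 160.76357347] [725.62119014 317.88792022 102.61932951]
```

Request:
step_arm(series=[[[0, 0, 0.13, 0, 0, 0, 0.3], [0, 0, 0.13, 0, 0, 0, 0.3], [0, 0, 0.13, 0, 0, 0, 0.3], [0, 0, 0, 0.2, -0.2, 0, 0.3], [0, 0, 0, 0.2, -0.2, 0, 0.3], [0, 0, 0, 0.2, -0.2, 0, 0.3], [0, 0, 0, 0.2, -0.2, 0, 0.3], [0, 0, 0, 0.2, -0.2, 0, 0.3], [0, 0, 0, 0.2, -0.2, 0, 0.3], [0, 0, 0, 0.2, -0.2, 0, 0.3], [0, 0, 0, 0.2, -0.2, 0, 0.3], [0, 0, 0, 0.2, -0.2, 0, 0.3]]])

```text
clock: 3.0
eef_pos: [462.8, -354.3, 198.6]
tool_rot: [3.141, -0.0, -0.013]
force: [0.9, -0.3, 1.1]
width: 59.6
gripper_force: 0.0
```

Request:
step_arm(series=[[[0, 0, 0, 0.2, -0.2, -0.04, 0.41], [0, 0, 0, 0.2, -0.2, -0.04, 0.41], [0, 0, 0, 0.2, -0.2, -0.04, 0.41], [0, 0, 0, 0.2, -0.2, -0.04, 0.41], [0, 0, 0, 0.2, -0.1, -0.04, 0.41], [0, 0, 0, 0, 0, 0, 0.41], [0, 0, 0, 0, 0, 0, 0.41]]])

```text
clock: 3.7
eef_pos: [613.6, -221.9, 228.0]
tool_rot: [3.141, 0.0, -0.011]
force: [-0.4, -1.8, 0.4]
width: 50.3
gripper_force: 0.0
```

```bash
python3 - <<'E'
from h import *
s=ctrl.read_state();print({k:np.round(s[k],3) for k in("clock","eef_pos","tool_rot","width","force","qpos")})
p=ctrl.get_image("wrist");save(p,"w1");print(-np.array(p["R"]).T@p["t"])
for d in ctrl.recognise(p,"vblock"):print(d,px2w(p,d["centre"],130))
E
```

```text
{'clock': np.float64(3.7), 'eef_pos': array([ 613.593, -221.892,  228.037]), 'tool_rot': array([ 3.141,  0.   , -0.011]), 'width': np.float64(50.325), 'force': array([-0.355, -1.793,  0.351]), 'qpos': array([ 0.234,  0.607,  0.119,  1.475, -0.077,  1.064, -1.212])}
[ 683.54223041 -221.3462523   403.53445521]
{'centre': [207.1, 165.8], 'score': 0.85} [ 640.67929579 -157.35662597  130.        ]
{'centre': [396.6, 184.9], 'score': 0.35} [ 622.24065405 -320.30073969  130.        ]
```

View pics/w1.png

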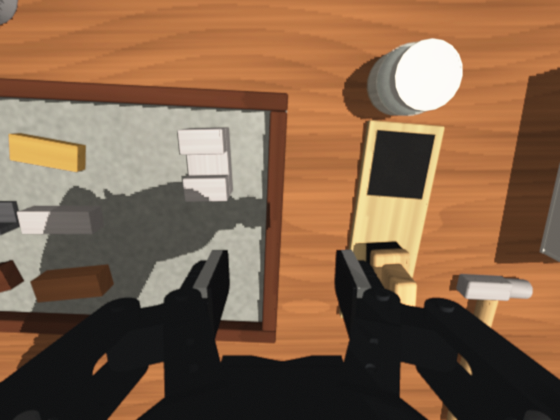

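The V-block's top runs (178,130) to (228,200), the pad's centre is at (401,164), and the brush is at (393,275).

```bash
python3 - <<'E'
from h import *
p=ctrl.get_image("wrist")
W=lambda L,z:np.array([px2w(p,q,z)[:2] for q in L])
v=W([(178,130),(222,128),(228,200),(184,202)],138);print(v.mean(0),v)
print(pose2d([(30,18),(30,-18),(-30,-18),(-30,18)],v))
pd=W([(376,129),(434,137),(427,199),(367,193)],12);print("pad",pose2d([(40,35),(40,-35),(-40,-35),(-40,35)],pd))
r=W([(368,121),(444,126)],12);print(r)
l=W([(287,94),(275,340)],118);print("lip outer",l, np.arctan2(*(l[0]-l[1])[::-1]))
E
```

```text
[ 640.29386697 -157.86352207] [[ 669.68291657 -140.16178364]
 [ 670.73153757 -175.54787522]
 [ 610.98990072 -176.7103578 ]
 [ 609.77111302 -139.03407162]]
(array([ 640.29386697, -157.86352207]), np.float64(0.008533699406715773), array([0.71739501, 0.29119457, 0.80180911, 1.14748502]))
pad (array([ 617.83762595, -368.18063295]), np.float64(-0.08000676527393875), array([1.97058485, 4.08764982, 4.79423929, 3.23643256]))
[[ 670.81483924 -324.79058916]
 [ 663.81027623 -414.76699385]]
lip outer [[ 696.75146899 -228.18545471]
 [ 452.95449635 -213.2046196 ]] -0.061370829976135986
```

Request:
step_arm(series=[[[0, 0, 0, 0.087, -0.215, 0, 0.41], [0, 0, 0, 0.086, -0.215, 0, 0.41], [0, 0, 0, 0, 0, 0.25, 0.41], [0, 0, 0, 0, 0, 0.25, 0.41], [0, 0, 0, 0, 0, 0.25, 0.41], [0, 0, 0, 0, 0, 0.083, 0.41], [0, 0, 0, 0, 0, 0, 0.41], [0, 0, 0, 0, 0, 0, 0.8], [0, 0, 0, 0, 0, 0, 0.8], [0, 0, 0, 0, 0, 0, 0.8], [0, 0, 0, 0, 0, 0, 0.8], [0, 0, 0, 0, 0, 0, 0.8]]])

```text
clock: 5.05
eef_pos: [641.2, -158.7, 104.7]
tool_rot: [3.141, -0.003, -0.012]
force: [0.2, 0.0, 3.6]
width: 17.5
gripper_force: 1.6
```

```bash
python3 - <<'E'
from h import *
p=ctrl.get_image("wrist");save(p,"w2");q=ctrl.get_image("scene")
a=q["img"][180:320,180:340];a=cv2.resize(a,(480,420),interpolation=cv2.INTER_CUBIC)
b=p["img"][:,:320]
cv2.imwrite("pics/m2.png",np.hstack([b,a])[:,:,::-1])
print(ctrl.read_state()["width"])
E
```

```text
17.297097745040354
```

View pics/m2.png

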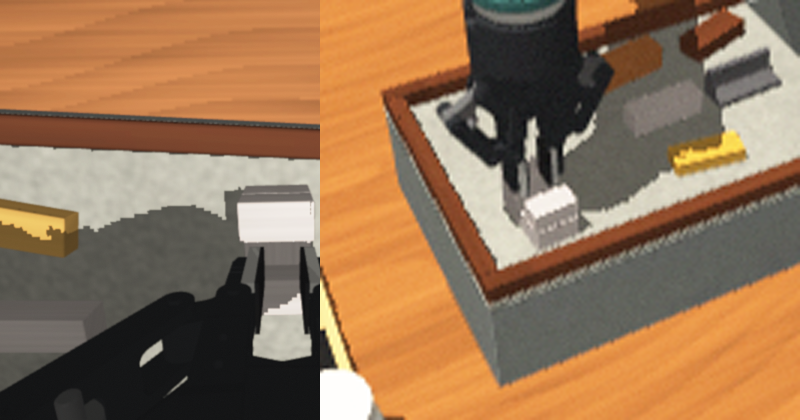

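```bash
python3 - <<'E'
from h import *
p=ctrl.get_image("wrist");print(p["fx"],-np.array(p["R"]).T@p["t"])
cv2.imwrite("pics/w2c.png",cv2.resize(p["img"][150:400,180:380],(480,600),interpolation=cv2.INTER_CUBIC)[:,:,::-1])
for X in ([641,-158,100],[641,-158,138],[670,-140,138],[670,-176,138],[611,-140,138],[611,-176,138]):print(X,w2px(p,X))
E
```

```text
322.5205763079788 [ 710.63284462 -158.16105111  280.30619168]
[641, -158, 100] [282.70100018 235.01214734]
[641, -158, 138] [282.99021043 263.42881268]
[670, -140, 138] [243.04687544 206.26397846]
[670, -176, 138] [321.49546267 205.29086514]
[611, -140, 138] [248.34424076 317.56464502]
[611, -176, 138] [319.02494336 316.75893448]
```

View pics/w2c.png

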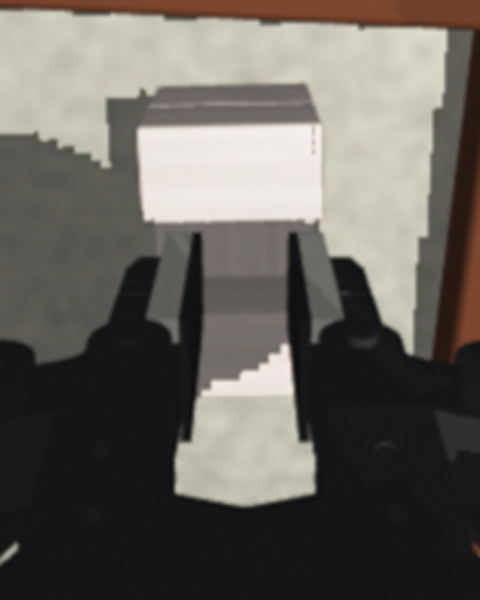

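Request:
step_arm(series=[[[0, 0, 0, 0, 0, 0, 0.41], [0, 0, 0, 0, 0, 0, 0.41], [0, 0, 0, 0, 0, 0, 0.41], [0, 0, 0, 0, 0, 0, 0.41]]])

```text
clock: 5.6
eef_pos: [639.3, -158.4, 102.8]
tool_rot: [-3.142, 0.002, -0.013]
force: [-0.1, -0.5, -0.5]
width: 50.3
gripper_force: 0.0
```

```bash
python3 - <<'E'
from h import *
p=ctrl.get_image("wrist");s=ctrl.read_state();print(s["eef_pos"],s["width"],s["force"])
q=ctrl.get_image("scene")
a=cv2.resize(p["img"][150:400,180:380],(400,500),interpolation=cv2.INTER_CUBIC)
b=cv2.resize(q["img"][190:290,220:300],(400,500),interpolation=cv2.INTER_CUBIC)
cv2.imwrite("pics/w3c.png",np.hstack([a,b])[:,:,::-1])
E
```

```text
[ 639.4143841  -158.38377301  102.86646711] 50.37969996867084 [-0.27451832  0.59865136 -0.42086108]
```

View pics/w3c.png

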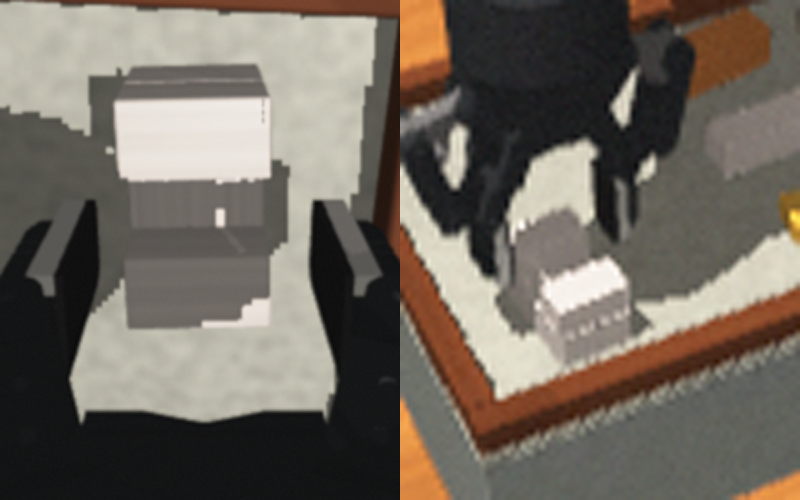

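```bash
python3 - <<'E'
from h import *
p=ctrl.get_image("wrist")
for z in (105,110,115,120,125,130,135):
    print(z,w2px(p,[650.4,-158.4+25,z]).round(),w2px(p,[650.4,-158.4-25,z]).round(), w2px(p,[628.4,-158.4+25,z]).round())
E
```

```text
105 [240. 222.] [328. 220.] [242. 257.]
110 [239. 224.] [329. 223.] [241. 261.]
115 [237. 228.] [330. 226.] [239. 265.]
120 [236. 231.] [332. 230.] [238. 269.]
125 [235. 234.] [333. 233.] [237. 273.]
130 [233. 238.] [335. 237.] [236. 278.]
135 [232. 242.] [336. 241.] [234. 283.]
```

```bash
python3 - <<'E'
from h import *
p=ctrl.get_image("scene")
for z in (105,115,125,135):
    print(z,w2px(p,[650,-158.4-25,z]).round(1),w2px(p,[650,-158.4+25,z]).round(1),w2px(p,[650,-158.4+39,z]).round(1))
print([w2px(p,X).round(1) for X in ([670,-176,138],[670,-140,138],[670,-176,100],[670,-140,100])])
E
```

```text
105 [243.2 256.8] [262.5 248.8] [267.8 246.6]
115 [242.9 253.8] [262.4 245.8] [267.7 243.6]
125 [242.6 250.7] [262.2 242.7] [267.5 240.5]
135 [242.3 247.6] [262.  239.6] [267.4 237.4]
[array([249.2, 251. ]), array([263.6, 245.1]), array([250.2, 262.7]), array([264.2, 256.7])]
```

The tips show at z≈137 in both views, so they stand higher than the TCP reading when open, and the pads closed over the notch. I'll go lower in small steps and watch the force.

Request:
step_arm(series=[[[0, 0, 0, 0, 0, 0.03, 0.41], [0, 0, 0, 0, 0, 0.03, 0.41], [0, 0, 0, 0, 0, 0, 0.41], [0, 0, 0, 0, 0, 0, 0.41]]])

```text
clock: 6.2
eef_pos: [639.9, -158.2, 94.0]
tool_rot: [-3.141, 0.001, -0.013]
force: [-0.3, 0.2, 0.4]
width: 50.1
gripper_force: 0.0
```

```bash
python3 - <<'E'
from h import *
s=ctrl.read_state();print(s["eef_pos"],s["width"],s["force"])
E
```

```text
[ 639.85976802 -158.21099342   94.02646616] 50.134618717026996 [-0.31804106  0.15493128  0.35139092]
```

Request:
step_arm(series=[[[0, 0, 0, 0, 0, 0.03, 0.41], [0, 0, 0, 0, 0, 0.03, 0.41], [0, 0, 0, 0, 0, 0, 0.41], [0, 0, 0, 0, 0, 0, 0.41]]])

```text
clock: 6.6
eef_pos: [639.9, -158.2, 85.1]
tool_rot: [-3.142, 0.0, -0.013]
force: [-0.9, 0.0, 0.2]
width: 50.3
gripper_force: 0.0
```

```bash
python3 - <<'E'
from h import *
p=ctrl.get_image("wrist");q=ctrl.get_image("scene")
a=cv2.resize(p["img"][150:400,180:380],(400,500),interpolation=cv2.INTER_CUBIC)
b=cv2.resize(q["img"][190:290,220:300],(400,500),interpolation=cv2.INTER_CUBIC)
cv2.imwrite("pics/w4c.png",np.hstack([a,b])[:,:,::-1])
E
```

```text
(no output)
```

View pics/w4c.png

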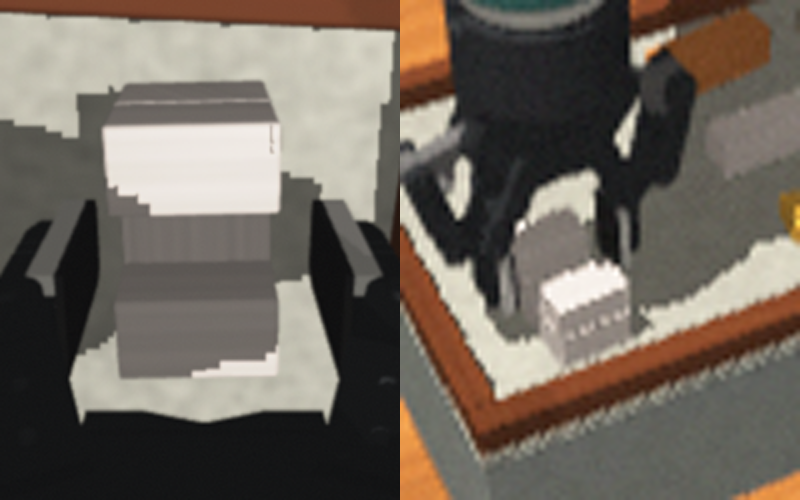

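Request:
step_arm(series=[[[0, 0, 0, 0, 0, 0.047, 0.41], [0, 0, 0, 0, 0, 0, 0.41], [0, 0, 0, 0, 0, 0, 0.8], [0, 0, 0, 0, 0, 0, 0.8], [0, 0, 0, 0, 0, 0, 0.8], [0, 0, 0, 0, 0, 0, 0.8], [0, 0, 0, 0, 0, 0, 0.8]]])

```text
clock: 7.4
eef_pos: [640.0, -157.9, 78.4]
tool_rot: [-3.141, 0.0, -0.012]
force: [-0.5, 1.5, 1.5]
width: 34.2
gripper_force: 60.8
```

Request:
step_arm(series=[[[0, 0, 0, 0, 0, -0.2, 0.8], [0, 0, 0, 0, 0, -0.2, 0.8], [0, 0, 0, 0, 0, -0.05, 0.8], [0, 0, 0, -0.025, 0.2, 0, 0.8], [0, 0, 0, -0.025, 0.2, 0, 0.8], [0, 0, 0, -0.025, 0.2, 0, 0.8], [0, 0, 0, -0.025, 0.2, 0, 0.8], [0, 0, 0, -0.025, 0.2, 0, 0.8], [0, 0, 0, 0, 0.2, 0, 0.8], [0, 0, 0.095, 0, 0.189, 0, 0.8], [0, 0, 0, 0, 0, 0, 0.8], [0, 0, 0, 0, 0, 0, 0.8]]])

```text
clock: 8.6
eef_pos: [617.0, -367.1, 143.6]
tool_rot: [-3.141, 0.003, -0.089]
force: [0.3, 0.3, -4.6]
width: 34.3
gripper_force: 61.6
```

```bash
python3 - <<'E'
from h import *
p=ctrl.get_image("wrist");s=ctrl.read_state();print(s["eef_pos"],s["tool_rot"],s["width"],s["force"],s["gripper_force"])
save(p,"w5")
for z in(12,):
  for X in ([579,-330],[579,-402],[659,-330],[659,-402]):print(w2px(p,X+[z]).round())
E
```

```text
[ 617.84897818 -365.31091776  143.83321765] [-3.13951889e+00  2.55747223e-03 -8.69711161e-02] 34.43398764754851 [ 0.00995098 -0.02331147 -5.04744527] 61.58546268939972
[250. 227.]
[321. 221.]
[240. 147.]
[316. 140.]
```

View pics/w5.png

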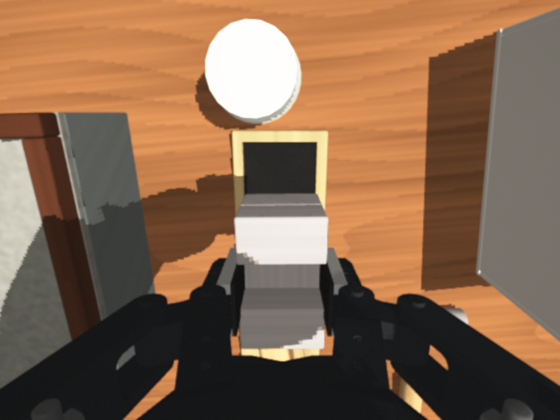

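Request:
step_arm(series=[[[0, 0, 0, 0.007, 0.003, 0.24, 0.8], [0, 0, 0, 0, 0, 0.24, 0.8], [0, 0, 0, 0, 0, 0.24, 0.8], [0, 0, 0, 0, 0, 0.24, 0.8], [0, 0, 0, 0, 0, 0, 0.8], [0, 0, 0, 0, 0, 0.04, 0.8], [0, 0, 0, 0, 0, 0.015, 0.8], [0, 0, 0, 0, 0, 0, 0.8], [0, 0, 0, 0, 0, 0, 0.8]]])

```text
clock: 9.55
eef_pos: [620.8, -367.5, -4.6]
tool_rot: [3.14, -0.003, -0.087]
force: [-0.0, -0.8, -5.8]
width: 34.5
gripper_force: 61.7
```

Request:
step_arm(series=[[[0, 0, 0, 0, 0, 0.01, 0.8], [0, 0, 0, 0, 0, 0.01, 0.8], [0, 0, 0, 0, 0, 0.01, 0.8], [0, 0, 0, 0, 0, 0, 0.8]]])

```text
clock: 9.95
eef_pos: [620.0, -367.1, -9.5]
tool_rot: [3.141, -0.001, -0.087]
force: [-3.3, 0.6, 5.0]
width: 34.4
gripper_force: 62.6
```

Request:
step_arm(series=[[[0, 0, 0, 0, 0, 0, 0.41], [0, 0, 0, 0, 0, 0, 0.41], [0, 0, 0, 0, 0, 0, 0.41], [0, 0, 0, 0, 0, -0.1, 0.41], [0, 0, 0, 0, 0, -0.25, 0.41], [0, 0, 0, 0, 0, -0.3, 0.41], [0, 0, 0, 0, 0, -0.3, 0.41], [0, 0, 0, 0, 0, -0.3, 0.41], [0, 0, 0, 0, 0, -0.3, 0.41], [0, 0, -0.04, 0, 0, -0.1, 0.41]]])

```text
clock: 10.95
eef_pos: [622.2, -368.7, 244.4]
tool_rot: [3.136, -0.01, -0.055]
force: [0.8, -0.4, 0.7]
width: 50.6
gripper_force: 0.0
```

```bash
python3 - <<'E'
from h import *
p=ctrl.get_image("wrist");s=ctrl.read_state();print(s["eef_pos"],s["tool_rot"],s["width"],s["force"])
for n,z in(("vblock",40),("brush",70)):
  for d in ctrl.recognise(p,n):print(n,d,px2w(p,d["centre"],z))
save(p,"w6")
E
```

```text
[ 622.52381246 -368.87292226  244.96953925] [ 3.13603751 -0.01073474 -0.05352242] 50.50688028558247 [ 0.7432373  -0.59245341  2.28094055]
vblock {'centre': [282.0, 176.1], 'score': 0.68} [ 621.31421674 -368.82761837   40.        ]
brush {'centre': [274.3, 286.4], 'score': 0.58} [ 492.11796524 -352.14794351   70.        ]
```

View pics/w6.png

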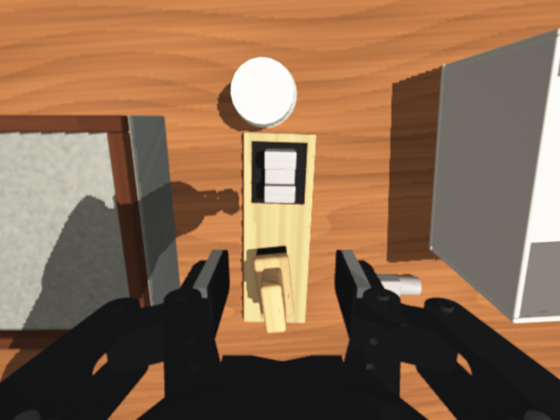

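The V-block stands squarely on the dark pad, centred near (280,177).

Request:
step_arm(series=[[[0, 0, 0, -0.03, -0.3, 0, 0.41], [0, 0, 0, -0.03, -0.3, 0, 0.41], [0, 0, 0, -0.03, -0.3, 0, 0.41], [0, 0, 0, -0.03, -0.3, 0, 0.41], [0, 0, 0, -0.03, -0.3, 0, 0.41], [0, 0, 0, -0.03, -0.3, 0, 0.41], [0, 0, 0, -0.03, -0.3, 0, 0.41], [0, 0, 0, -0.03, -0.3, 0, 0.41], [0, 0, 0, -0.03, -0.3, 0, 0.41], [0, 0, 0, -0.03, -0.3, 0, 0.41], [0, 0, 0, -0.03, -0.3, 0, 0.41], [0, 0, 0, -0.03, -0.128, 0, 0.41]]])

```text
clock: 12.3
eef_pos: [592.0, 155.8, 234.4]
tool_rot: [-3.139, 0.004, -0.05]
force: [-0.3, 0.5, 0.3]
width: 50.6
gripper_force: 0.0
```

```bash
python3 - <<'E'
from h import *
p=ctrl.get_image("wrist");p=ctrl.get_image("wrist");s=ctrl.read_state();print(s["eef_pos"],s["tool_rot"],s["width"],s["force"])
for d in ctrl.recognise(p,"cover_bar"):print(d,px2w(p,d["centre"],190))
print(w2px(p,[599,192.5,192]))
save(p,"w7")
E
```

```text
[591.90633087 154.54539597 234.39573669] [-3.14022408  0.00454807 -0.04905534] 50.390508491415844 [-0.38116053  1.13868802 -0.64938711]
{'centre': [201.4, 156.4], 'score': 0.96} [634.94275045 212.09989091 190.        ]
[234.42683234 206.63912514]
```

View pics/w7.png

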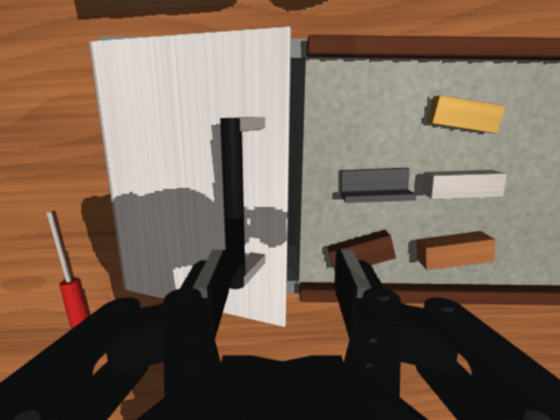

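Request:
step_arm(series=[[[0, 0, 0, 0.017, -0.13, 0, 0.41], [0, 0, 0, 0.017, -0.129, 0, 0.41], [0, 0, 0, 0, 0, 0.25, 0.41], [0, 0, 0, 0, 0, 0.25, 0.41], [0, 0, 0, 0, 0, 0, 0.41], [0, 0, 0, 0, 0, 0, 0.9], [0, 0, 0, 0, 0, 0, 0.9], [0, 0, 0, 0, 0, 0, 0.9], [0, 0, 0, 0, 0, 0, 0.9], [0, 0, 0, 0, 0, 0, 0.9], [0, 0, 0, 0, 0, 0, 0.9], [0, 0, 0, 0, 0, 0, 0.9]]])

```text
clock: 13.65
eef_pos: [602.7, 187.7, 162.2]
tool_rot: [-3.142, -0.002, -0.056]
force: [2.2, 0.8, 1.6]
width: 8.4
gripper_force: 1.6
```

```bash
python3 - <<'E'
from h import *
p=ctrl.get_image("wrist");q=ctrl.get_image("scene");s=ctrl.read_state();print(s["eef_pos"],s["tool_rot"])
a=cv2.resize(p["img"][80:400,160:400],(400,533),interpolation=cv2.INTER_CUBIC)
b=cv2.resize(q["img"][110:210,320:395],(400,533),interpolation=cv2.INTER_CUBIC)
cv2.imwrite("pics/w8c.png",np.hstack([a,b])[:,:,::-1])
for z in(160,170,180,190,200,210):print(z,w2px(q,[603,188,z]).round(1),w2px(p,[614,188,z]).round(1))
print(w2px(q,[599,192.5,192]),w2px(p,[599,192.5,192]))
E
```

```text
[602.31657817 187.45622951 161.91294187] [ 3.14126583e+00 -1.22100883e-03 -5.62268998e-02]
160 [360.3 178.8] [282.1 217.8]
170 [360.8 175.7] [282.1 223.4]
180 [361.3 172.5] [282.2 229.7]
190 [361.8 169.4] [282.2 236.8]
200 [362.2 166.1] [282.2 244.8]
210 [362.7 162.9] [282.2 253.8]
[362.21533171 167.48767754] [274.84191209 266.87751614]
```

View pics/w8c.png

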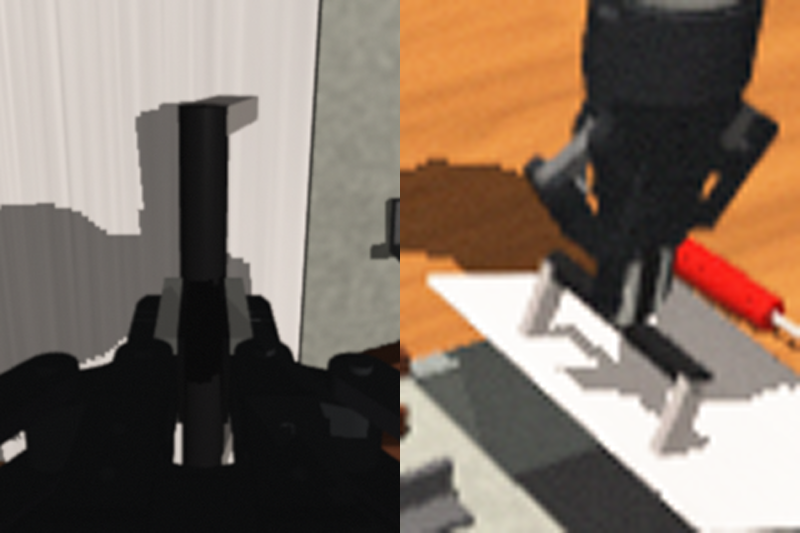

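The fingers closed on top of the bar, with the tips at about z 188, so the true tips sit about 25 mm behind the reported TCP. I'll open, go lower and grip again.

Request:
step_arm(series=[[[0, 0, 0, 0, 0, 0, 0.5], [0, 0, 0, 0, 0, 0, 0.5], [0, 0, 0, 0, 0, 0, 0.5], [0, 0, 0, 0, 0, 0.06, 0.5], [0, 0, 0, 0, 0, 0.06, 0.5], [0, 0, 0, 0, 0, 0, 0.5], [0, 0, 0, 0, 0, 0, 0.95], [0, 0, 0, 0, 0, 0, 0.95], [0, 0, 0, 0, 0, 0, 0.95], [0, 0, 0, 0, 0, 0, 0.95], [0, 0, 0, 0, 0, 0, 0.95]]])

```text
clock: 14.85
eef_pos: [601.8, 187.5, 143.7]
tool_rot: [3.141, -0.0, -0.056]
force: [0.2, -1.4, 1.0]
width: 11.6
gripper_force: 58.5
```

Request:
step_arm(series=[[[0, 0, 0, 0, -0.053, -0.068, 0.95], [0, 0, 0, 0, -0.053, -0.068, 0.95], [0, 0, 0, 0, -0.063, -0.059, 0.95], [0, 0, 0, 0, -0.063, -0.059, 0.95], [0, 0, 0, 0, -0.072, -0.048, 0.95], [0, 0, 0, 0, -0.072, -0.048, 0.95], [0, 0, 0, 0, -0.079, -0.036, 0.95], [0, 0, 0, 0, -0.079, -0.036, 0.95], [0, 0, 0, 0, 0, 0, 0.95]]])

```text
clock: 15.75
eef_pos: [606.6, 267.0, 210.4]
tool_rot: [3.139, -0.002, -0.055]
force: [-3.7, -6.5, 9.7]
width: 11.3
gripper_force: 59.4
```

Request:
step_arm(series=[[[0, 0, 0, 0, -0.083, -0.023, 0.95], [0, 0, 0, 0, -0.083, -0.023, 0.95], [0, 0, 0, 0, -0.086, -0.009, 0.95], [0, 0, 0, 0, -0.086, -0.009, 0.95], [0, 0, 0, 0, -0.086, 0.005, 0.95], [0, 0, 0, 0, -0.086, 0.005, 0.95], [0, 0, 0, 0, -0.084, 0.018, 0.95], [0, 0, 0, 0, -0.084, 0.018, 0.95], [0, 0, 0, 0, 0, 0, 0.95], [0, 0, 0, 0, 0, 0, 0.95]]])

```text
clock: 16.75
eef_pos: [613.6, 372.6, 212.4]
tool_rot: [-3.136, -0.006, -0.054]
force: [5.3, 2.8, 4.4]
width: 11.8
gripper_force: 58.5
```

```bash
python3 - <<'E'
from h import *
q=ctrl.get_image("scene");p=ctrl.get_image("top");s=ctrl.read_state();print(s["eef_pos"],s["tool_rot"],s["force"],s["qpos"].round(2))
a=cv2.resize(q["img"][90:270,260:440],(400,400),interpolation=cv2.INTER_CUBIC)
b=cv2.resize(p["img"][130:250,140:260],(400,400),interpolation=cv2.INTER_CUBIC)
cv2.imwrite("pics/w9c.png",np.hstack([a,b])[:,:,::-1])
E
```

```text
[613.60649478 372.57310323 212.36248504] [-3.13581276 -0.00544798 -0.05458504] [4.87121764 2.34380969 4.38721465] [-0.63  0.72  0.1   1.29 -0.07  1.13 -2.15]
```

View pics/w9c.png

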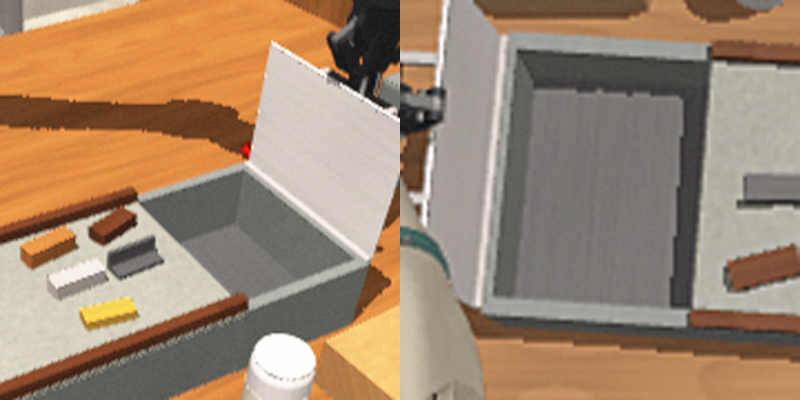

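The cover stands upright at about 1.58 rad. Now I'll release it and go to the brush.

Request:
step_arm(series=[[[0, 0, 0, 0, 0, 0, 0.7], [0, 0, 0, 0, 0, 0, 0.7], [0, 0, 0, 0, 0, 0, 0.7], [0, 0, 0, 0, 0, -0.2, 0.7], [0, 0, 0, 0, 0, -0.25, 0.7], [0, 0, 0, 0, 0, -0.25, 0.7], [0, 0, 0, 0, 0.2, 0, 0.6], [0, 0, 0, 0, 0.2, 0, 0.6], [0, 0, 0, -0.03, 0.2, 0, 0.6], [0, 0, 0, -0.03, 0.22, 0, 0.6], [0, 0, 0, -0.03, 0.22, 0, 0.6], [0, 0, 0, -0.03, 0.22, 0, 0.6]]])

```text
clock: 18.05
eef_pos: [582.1, 180.8, 314.3]
tool_rot: [-3.141, 0.002, -0.055]
force: [-0.0, -0.2, 0.3]
width: 34.1
gripper_force: 0.0
```

Request:
step_arm(series=[[[0, 0, 0, -0.06, 0.24, 0, 0.4], [0, 0, 0, -0.06, 0.24, 0, 0.4], [0, 0, 0, -0.06, 0.24, 0, 0.4], [0, 0, 0, -0.06, 0.24, 0, 0.4], [0, 0, 0, -0.06, 0.24, 0, 0.4], [0, 0, 0, -0.06, 0.24, 0, 0.4], [0, 0, 0, -0.06, 0.24, 0, 0.4], [0, 0, 0, -0.06, 0.24, 0, 0.4], [0, 0, 0, -0.06, 0.24, 0, 0.4], [0, 0, 0, -0.06, 0.24, 0, 0.4], [0, 0, 0, -0.06, 0.24, 0, 0.4], [0, 0, 0, 0, 0, 0, 0.4]]])

```text
clock: 19.25
eef_pos: [459.5, -213.5, 314.7]
tool_rot: [3.139, 0.001, -0.065]
force: [-0.0, -0.2, 1.1]
width: 51.1
gripper_force: 0.0
```

```bash
python3 - <<'E'
from h import *
p=ctrl.get_image("wrist");p=ctrl.get_image("wrist");s=ctrl.read_state();print(s["eef_pos"],s["tool_rot"],s["width"],s["force"])
for d in ctrl.recognise(p,"brush"):print(d,px2w(p,d["centre"],70))
E
```

```text
[ 461.79968156 -208.16884153  314.43927571] [-3.14051425e+00  5.66856055e-04 -5.79075754e-02] 50.96387521431673 [ 0.73668187  1.07543951 -0.03315574]
{'centre': [386.6, 143.4], 'score': 0.85} [ 484.33464571 -345.39805941   70.        ]
```

Request:
step_arm(series=[[[0, 0, 0, 0.01, 0.225, 0.15, 0.4], [0, 0, 0, 0.01, 0.225, 0.15, 0.4], [0, 0, 0, 0.01, 0.225, 0.15, 0.4], [0, 0, 0, 0.02, 0.225, 0.15, 0.4], [0, 0, 0, 0, 0, 0, 0.4], [0, 0, 0, 0, 0, 0, 0.4]]])

```text
clock: 20.0
eef_pos: [462.7, -341.8, 223.6]
tool_rot: [-3.139, 0.001, -0.055]
force: [0.7, 0.1, -0.5]
width: 51.2
gripper_force: 0.0
```

```bash
python3 - <<'E'
from h import *
p=ctrl.get_image("wrist");s=ctrl.read_state();print(s["eef_pos"],s["tool_rot"],s["width"],s["force"])
for d in ctrl.recognise(p,"brush"):print(d,px2w(p,d["centre"],70))
save(p,"w10");np.savez("w10.npz",**p)
cv2.imwrite("pics/w10c.png",cv2.resize(p["img"][60:360,140:440],(600,600),interpolation=cv2.INTER_CUBIC)[:,:,::-1])
E
```

```text
[ 463.40498822 -341.2193289   224.43698485] [-3.13980414e+00  1.04498852e-05 -5.33877402e-02] 51.0254078699731 [-0.05544549  0.25393381  0.3694246 ]
{'centre': [287.9, 158.5], 'score': 0.96} [ 487.23712   -347.8764244   70.       ]
```

View pics/w10c.png

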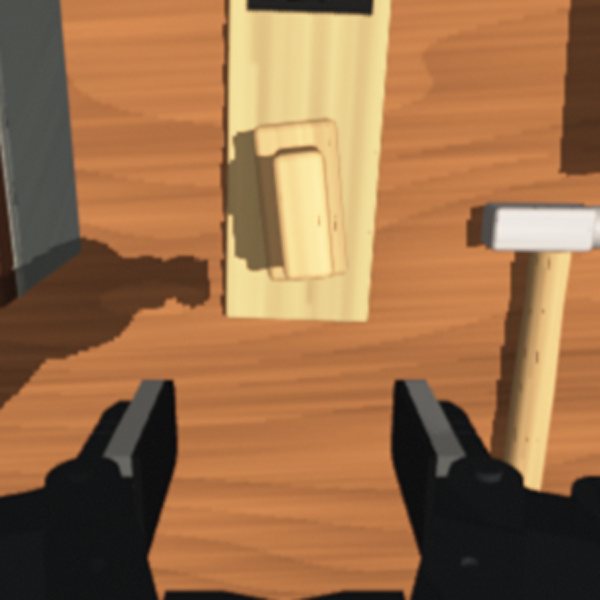

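The brush is clear, with the grip's top corners at (274,153), (322,150), (331,275) and (287,279), and the head around it.

```bash
python3 - <<'E'
from h import *
p=dict(np.load("w10.npz"))
f=lambda L,z:np.array([px2w(p,(140+u/2,60+v/2),z)[:2] for u,v in L])
g=f([(274,153),(322,150),(331,275),(287,279)],104)
print("grip",pose2d([(30,12),(30,-12),(-30,-12),(-30,12)],g),g)
h=f([(255,128),(333,120),(345,272),(268,281)],57)
print("head",pose2d([(42,22),(42,-22),(-42,-22),(-42,22)],h),h)
r=f([(227,318),(368,321)],12);print("rest end",r)
E
```

```text
grip (array([ 483.031768  , -350.72314363]), np.float64(0.038193271721799496), array([1.25629055, 1.73132168, 1.69387398, 1.80050546])) [[ 512.14764459 -338.77592136]
 [ 512.28220607 -360.30747033]
 [ 454.25994733 -362.34018646]
 [ 453.43727399 -341.46899636]]
head (array([ 482.24608301, -350.27446601]), np.float64(0.03838915311191691), array([2.547705  , 2.11865378, 2.1690489 , 0.97308061])) [[ 521.97458106 -328.80978652]
 [ 523.74377425 -368.98571249]
 [ 443.03328223 -372.84579905]
 [ 440.23269451 -330.45656598]]
rest end [[ 405.26557633 -301.18366462]
 [ 398.4237525  -390.16699578]]
```

Request:
step_arm(series=[[[0, 0, -0.117, 0, 0, 0, 0.4], [0, 0, 0, 0.128, 0.067, 0, 0.4], [0, 0, 0, 0, 0, 0.24, 0.4], [0, 0, 0, 0, 0, 0.25, 0.4], [0, 0, 0, 0, 0, 0.25, 0.4], [0, 0, 0, 0, 0, 0.25, 0.4], [0, 0, 0, 0, 0, 0.25, 0.4], [0, 0, 0, 0, 0, 0, 0.4], [0, 0, 0, 0, 0, 0, 0.4]]])

```text
clock: 21.0
eef_pos: [483.0, -351.6, 39.6]
tool_rot: [-3.141, -0.001, 0.038]
force: [0.2, -0.6, 0.8]
width: 51.0
gripper_force: 0.0
```

Request:
step_arm(series=[[[0, 0, 0, 0, 0, 0, 0.95], [0, 0, 0, 0, 0, 0, 0.95], [0, 0, 0, 0, 0, 0, 0.95], [0, 0, 0, 0, 0, 0, 0.95], [0, 0, 0, 0, 0, 0, 0.95], [0, 0, 0, 0, 0, 0, 0.95]]])

```text
clock: 21.6
eef_pos: [483.7, -353.3, 41.1]
tool_rot: [3.14, -0.004, 0.036]
force: [-0.1, 1.5, 7.9]
width: 23.1
gripper_force: 58.8
```

```bash
cat >> h.py <<'E'
SO=np.array([593,139.]);SA=-.055
def st(X):
    d=np.array(X[:2])-SO;c,s=np.cos(SA),np.sin(SA);return np.array([c*d[0]+s*d[1],-s*d[0]+c*d[1]])
def offs(cams=("top","scene")):
    for c in cams:
        p=ctrl.get_image(c);seen=[]
        for n in("off1","off2","off3","off4","off5","off6"):
            for d in ctrl.recognise(p,n):
                u=np.array(d["centre"])
                if all(np.linalg.norm(u-w)>4 for w in seen):
                    seen.append(u);print(c,n,u,round(d["score"],2),"st",st(px2w(p,u,110)).round())
E
python3 - <<'E'
from h import *
offs();s=ctrl.read_state();print(s["eef_pos"],s["tool_rot"],s["width"],s["force"])
E
```

```text
top off1 [245.7 210.6] 0.74 st [-70. -51.]
top off1 [255.7 187.4] 0.74 st [ -2. -75.]
top off1 [282.4 212.2] 0.72 st [ -69. -155.]
top off1 [278.7 164.3] 0.69 st [  70. -136.]
top off1 [281.8 186.2] 0.47 st [   6. -149.]
top off1 [154.6 173.4] 0.38 st [ 21. 218.]
scene off1 [293.6 213. ] 0.75 st [  -3. -146.]
scene off1 [320.6 205.8] 0.73 st [  5. -69.]
scene off1 [310.3 230.3] 0.69 st [  73. -141.]
scene off1 [279.5 198.2] 0.52 st [ -74. -150.]
[ 483.65056969 -353.27834444   41.14736388] [ 3.13965597 -0.00382044  0.03619777] 22.905143391875583 [-0.68677858  0.76032503  7.9988655 ]
```

Request:
step_arm(series=[[[0, 0, 0, 0, 0, -0.1, 0.95], [0, 0, 0, 0, 0, -0.3, 0.95], [0, 0, 0, 0, 0, -0.3, 0.95], [0, 0, 0, 0, 0, -0.3, 0.95], [0, 0, 0.116, 0, 0, -0.03, 0.95], [0, 0, 0, 0.137, -0.25, 0, 0.95], [0, 0, 0, 0.137, -0.25, 0, 0.95], [0, 0, 0, 0.137, -0.25, 0, 0.95], [0, 0, 0, 0.137, -0.25, 0, 0.95], [0, 0, 0, 0.137, -0.25, 0, 0.95], [0, 0, 0, 0.137, -0.25, 0, 0.95], [0, 0, 0, 0.139, -0.251, 0, 0.95]]])

```text
clock: 23.5
eef_pos: [640.6, -96.8, 194.4]
tool_rot: [3.141, -0.0, -0.055]
force: [0.8, -1.5, -2.9]
width: 22.9
gripper_force: 59.6
```

```bash
python3 - <<'E'
from h import *
p=ctrl.get_image("scene");p=ctrl.get_image("scene");s=ctrl.read_state();print(s["eef_pos"],s["tool_rot"],s["width"],s["force"],st(s["eef_pos"]))
for d in ctrl.recognise(p,"brush"):print(d)
X=s["eef_pos"];print(w2px(p,X+[0,0,-28]),w2px(p,X+[0,0,0]),w2px(p,X+[0,0,17]))
E
```

```text
[643.77002774 -88.05082725 193.64198035] [-3.13489788e+00 -2.87305827e-03 -4.39075986e-02] 23.603464109710217 [-0.13454969  1.86949252 -3.08160479] [  63.17475795 -223.91655551]
{'centre': [278.1, 214.7], 'score': 0.82}
{'centre': [159.0, 278.5], 'score': 0.25}
[277.69054907 221.3231244 ] [277.52478503 212.02996552] [277.42073122 206.19644118]
```

Request:
step_arm(series=[[[0, 0, 0, 0, 0, 0, 0.95], [0, 0, 0, 0, 0, 0, 0.95], [0, 0, 0, 0, 0, 0.14, 0.95], [0, 0, 0, 0, 0, 0.14, 0.95], [0, 0, 0, 0, 0, 0.11, 0.95], [0, 0, 0, 0, 0, 0, 0.95], [0, 0, 0, 0, 0, 0, 0.95], [0, 0, 0, 0, 0, 0, 0.95]]])

```text
clock: 24.45
eef_pos: [641.1, -99.2, 136.0]
tool_rot: [3.141, -0.002, -0.056]
force: [-0.8, 0.8, -2.8]
width: 22.9
gripper_force: 59.9
```

Request:
step_arm(series=[[[0, 0, 0, 0, 0, 0.033, 0.95], [0, 0, 0, 0, -0.1, 0, 0.95], [0, 0, 0, 0, -0.15, 0, 0.95], [0, 0, 0, 0, -0.15, 0, 0.95], [0, 0, 0, 0, -0.15, 0, 0.95], [0, 0, 0, 0, -0.15, 0, 0.95], [0, 0, 0, 0, -0.15, 0, 0.95], [0, 0, 0, 0, -0.15, 0, 0.95], [0, 0, 0, 0, -0.15, 0, 0.95], [0, 0, 0, 0, -0.15, 0, 0.95], [0, 0, 0, 0, -0.15, 0, 0.95], [0, 0, 0, 0, -0.15, 0, 0.95]]])

```text
clock: 25.65
eef_pos: [653.0, 144.1, 129.8]
tool_rot: [-3.141, 0.0, -0.054]
force: [1.6, -0.8, -2.3]
width: 23.2
gripper_force: 60.0
```

Request:
step_arm(series=[[[0, 0, 0, 0, -0.15, 0, 0.95], [0, 0, 0, 0, -0.11, 0, 0.95], [0, 0, 0, 0, 0, 0, 0.95], [0, 0, 0, 0, 0, 0, 0.95], [0, 0, 0, 0, 0, -0.25, 0.95], [0, 0, 0, 0, 0, -0.2, 0.95], [0, 0, 0, -0.2, 0.2, 0, 0.95], [0, 0, 0, -0.215, 0.25, 0, 0.95], [0, 0, 0, 0, 0.3, 0, 0.95], [0, 0, 0, 0, 0.3, 0, 0.95], [0, 0, 0, 0, 0.3, 0, 0.95], [0, 0, 0, 0, 0.3, 0, 0.95]]])

```text
clock: 26.85
eef_pos: [578.8, -67.5, 197.6]
tool_rot: [3.14, -0.0, -0.058]
force: [0.5, -0.1, -1.8]
width: 23.1
gripper_force: 60.3
```

```bash
python3 - <<'E'
from h import *
offs();s=ctrl.read_state();print(s["eef_pos"],s["tool_rot"],s["width"],s["force"],st(s["eef_pos"]))
E
```

```text
top off1 [247.  210.7] 0.72 st [-71. -55.]
top off1 [255.3 185.8] 0.52 st [  3. -73.]
top off1 [274.5 188.8] 0.48 st [  -3. -129.]
top off1 [202.9 168.8] 0.45 st [43. 80.]
scene off1 [318.6 203.7] 0.87 st [ -5. -69.]
scene off1 [291.3 196.6] 0.58 st [ -66. -119.]
scene off1 [292.7 213.7] 0.52 st [  -1. -149.]
[579.93794771 -62.88507322 197.09484947] [ 3.14155295e+00 -1.71233468e-05 -5.39553594e-02] 23.072893121452715 [ 0.37096871  0.3219817  -3.49711713] [  -1.94421914 -202.29784974]
```

Request:
step_arm(series=[[[0, 0, 0, 0, 0.22, 0, 0.95], [0, 0, 0, 0, 0, 0, 0.95], [0, 0, 0, 0, 0, 0, 0.95], [0, 0, 0, 0, 0, 0.15, 0.95], [0, 0, 0, 0, 0, 0.15, 0.95], [0, 0, 0, 0, 0, 0.13, 0.95], [0, 0, 0, 0, 0, 0, 0.95], [0, 0, 0, 0, 0, 0, 0.95], [0, 0, 0, 0, 0, 0, 0.95]]])

```text
clock: 28.45
eef_pos: [578.7, -96.3, 133.6]
tool_rot: [3.141, -0.001, -0.055]
force: [-0.4, 0.5, -3.0]
width: 23.0
gripper_force: 60.8
```

Request:
step_arm(series=[[[0, 0, 0, 0, 0, 0.02, 0.95], [0, 0, 0, 0, -0.1, 0, 0.95], [0, 0, 0, 0, -0.15, 0, 0.95], [0, 0, 0, 0, -0.15, 0, 0.95], [0, 0, 0, 0, -0.15, 0, 0.95], [0, 0, 0, 0, -0.15, 0, 0.95], [0, 0, 0, 0, -0.15, 0, 0.95], [0, 0, 0, 0, -0.15, 0, 0.95], [0, 0, 0, 0, -0.15, 0, 0.95], [0, 0, 0, 0, -0.15, 0, 0.95], [0, 0, 0, 0, -0.15, 0, 0.95], [0, 0, 0, 0, -0.15, 0, 0.95]]])

```text
clock: 29.65
eef_pos: [590.8, 145.7, 129.9]
tool_rot: [-3.141, 0.0, -0.054]
force: [0.6, 0.1, -2.8]
width: 23.4
gripper_force: 60.9
```

Request:
step_arm(series=[[[0, 0, 0, 0, -0.15, 0, 0.95], [0, 0, 0, 0, -0.11, 0, 0.95], [0, 0, 0, 0, 0, 0, 0.95], [0, 0, 0, 0, 0, 0, 0.95], [0, 0, 0, 0, 0, -0.25, 0.95], [0, 0, 0, 0, 0, -0.2, 0.95], [0, 0, 0, -0.2, 0.2, 0, 0.95], [0, 0, 0, -0.215, 0.25, 0, 0.95], [0, 0, 0, 0, 0.3, 0, 0.95], [0, 0, 0, 0, 0.3, 0, 0.95], [0, 0, 0, 0, 0.3, 0, 0.95], [0, 0, 0, 0, 0.3, 0, 0.95]]])

```text
clock: 30.85
eef_pos: [516.6, -65.0, 197.6]
tool_rot: [3.141, -0.0, -0.058]
force: [1.7, -0.5, -2.1]
width: 23.1
gripper_force: 61.1
```

```bash
python3 - <<'E'
from h import *
offs();s=ctrl.read_state();print(s["eef_pos"],s["tool_rot"],s["width"],s["force"],st(s["eef_pos"]))
E
```

```text
top off1 [244.5 211.1] 0.78 st [-72. -48.]
top off1 [206.6 204.1] 0.65 st [-59.  62.]
top off1 [195.2 189.4] 0.59 st [-18.  98.]
top off1 [402.  180.4] 0.4 st [  44. -493.]
scene off1 [371.  212.4] 0.66 st [87. 32.]
scene off1 [312.1 189.8] 0.62 st [-66. -53.]
scene off1 [352.1 205.6] 0.56 st [42.  5.]
[517.67406983 -60.97745559 197.09404875] [ 3.14158722e+00  2.40192637e-05 -5.39312562e-02] 23.111128399771026 [ 0.45521277 -0.0109158  -2.70243141] [ -64.21881273 -203.81590368]
```

Request:
step_arm(series=[[[0, 0, 0, 0.01, 0.22, 0, 0.95], [0, 0, 0, 0, 0, 0, 0.95], [0, 0, 0, 0, 0, 0, 0.95], [0, 0, 0, 0, 0, 0.15, 0.95], [0, 0, 0, 0, 0, 0.15, 0.95], [0, 0, 0, 0, 0, 0.13, 0.95], [0, 0, 0, 0, 0, 0, 0.95], [0, 0, 0, 0, 0, 0, 0.95], [0, 0, 0, 0, 0, 0, 0.95]]])

```text
clock: 32.45
eef_pos: [518.1, -94.3, 133.6]
tool_rot: [-3.142, -0.002, -0.054]
force: [0.2, 0.7, -3.1]
width: 22.8
gripper_force: 61.1
```

Request:
step_arm(series=[[[0, 0, 0, 0, 0, 0.02, 0.95], [0, 0, 0, 0, -0.1, 0, 0.95], [0, 0, 0, 0, -0.15, 0, 0.95], [0, 0, 0, 0, -0.15, 0, 0.95], [0, 0, 0, 0, -0.15, 0, 0.95], [0, 0, 0, 0, -0.15, 0, 0.95], [0, 0, 0, 0, -0.15, 0, 0.95], [0, 0, 0, 0, -0.15, 0, 0.95], [0, 0, 0, 0, -0.15, 0, 0.95], [0, 0, 0, 0, -0.15, 0, 0.95], [0, 0, 0, 0, -0.15, 0, 0.95], [0, 0, 0, 0, -0.15, 0, 0.95]]])

```text
clock: 33.65
eef_pos: [530.8, 146.2, 130.2]
tool_rot: [-3.141, -0.001, -0.055]
force: [0.9, 1.0, -3.2]
width: 23.0
gripper_force: 61.2
```

Request:
step_arm(series=[[[0, 0, 0, 0, -0.15, 0, 0.95], [0, 0, 0, 0, -0.11, 0, 0.95], [0, 0, 0, 0, 0, 0, 0.95], [0, 0, 0, 0, 0, 0, 0.95], [0, 0, 0, 0, 0, -0.25, 0.95], [0, 0, 0, 0, 0, -0.2, 0.95], [0, 0, 0, 0, 0.2, 0, 0.95], [0, 0, 0, 0, 0.25, 0, 0.95], [0, 0, 0, 0, 0.25, 0, 0.95], [0, 0, 0, 0, 0.25, 0, 0.95], [0, 0, 0, 0, 0.25, 0, 0.95], [0, 0, 0, 0, 0.25, 0, 0.95]]])

```text
clock: 34.85
eef_pos: [519.7, -36.5, 197.4]
tool_rot: [3.141, 0.0, -0.058]
force: [1.0, 0.2, -2.5]
width: 23.1
gripper_force: 61.1
```

Request:
step_arm(series=[[[0, 0, 0, -0.03, 0.25, 0, 0.95], [0, 0, 0, -0.03, 0.25, 0, 0.95], [0, 0, 0, -0.03, 0.25, 0, 0.95], [0, 0, 0, 0, 0.25, 0, 0.95], [0, 0, 0, 0, 0.25, 0, 0.95], [0, 0, 0, 0, 0, 0, 0.95], [0, 0, 0, 0, 0, 0, 0.95]]])

```text
clock: 35.55
eef_pos: [495.3, -221.9, 197.1]
tool_rot: [3.141, 0.001, -0.06]
force: [-0.6, 0.0, -3.5]
width: 23.0
gripper_force: 61.1
```

```bash
python3 - <<'E'
from h import *
offs();s=ctrl.read_state();print(s["eef_pos"],s["tool_rot"],s["width"],s["force"],st(s["eef_pos"]))
q=ctrl.get_image("scene");p=ctrl.get_image("top")
a=cv2.resize(q["img"][120:270,190:390],(533,400),interpolation=cv2.INTER_CUBIC)
b=cv2.resize(p["img"][130:250,170:370],(667,400),interpolation=cv2.INTER_CUBIC)[:,:]
im=np.hstack([a,b])
cv2.imwrite("pics/m11.png",cv2.resize(im,(800,267))[:,:,::-1])
E
```

```text
top off1 [191.3 189.3] 0.73 st [-18. 109.]
top off1 [220.4 199.7] 0.67 st [-43.  23.]
top off1 [215.7 216.6] 0.64 st [-93.  33.]
top off1 [157.1 173.3] 0.6 st [ 22. 211.]
top off1 [202.4 166.6] 0.55 st [50. 82.]
top off1 [204.2 208.5] 0.47 st [-72.  67.]
scene off1 [371.1 209.3] 0.62 st [77. 40.]
scene off1 [187.1 328.9] 0.19 st [ 202. -486.]
[ 496.95078382 -219.53290047  197.16010366] [ 3.14152074e+00 -7.35586507e-05 -5.47009537e-02] 23.26819632602789 [ 0.24975356 -0.35324142 -2.70907928] [ -76.19460915 -363.27080007]
```

```bash
python3 - <<'E'
from h import *
c,s=np.cos(SA),np.sin(SA)
for cam in("top","scene"):
    p=ctrl.get_image(cam);H=[]
    src=[(x,y) for x,y in((-105,-335),(105,-335),(105,5),(-105,5))]
    px=[w2px(p,[SO[0]+c*x-s*y,SO[1]+s*x+c*y,100]) for x,y in src]
    M=cv2.getPerspectiveTransform(np.float32(px),np.float32([((y+335)/10,(x+105)/10) for x,y in src]))
    im=cv2.warpPerspective(p["img"],M,(35,22),flags=cv2.INTER_AREA).astype(int)
    g=im.mean(2);sat=im.max(2)-im.min(2)
    print(cam);
    for r in range(0,21): print("".join("S" if sat[r,k]>45 else str(int(g[r,k]//26)) for k in range(34)))
E
```

```text
top
5433333333333332335655565455554555
4333333333333333366666666666676777
4333333333343733466666666666666666
3333743366676665666666666667666666
4334667666666666666666666666676666
1133666666666666666666666666666666
2267766666666666666666666666666666
1176677666666666666666666766666666
6666666666667666666666666667666666
7666766666666666666666666766666666
7667767676666666666666766666666666
7767676767766766766666666666666666
7677676676676666666667666666666666
7777776767766667666666666666666666
7677676666676666666666666666666667
7777677776666766666666666676666666
7777767766666666666666766666666666
7776766767666677676666666666666666
7776677666666666666666766666666666
7777767666666666666666667666667666
7777676676776666666666666666666667
scene
2222222222222222222344444434444444
3333333333333333337777778778887887
3333333333333533377777777788878887
3333433335775755777777777778788777
3333786777777777777877778877887777
3333777777777777777777877777777877
5446877777777777777777877777777777
7787777777777777777777777887787877
7778778877777777777778887887787777
7877877777777777777777787878888777
8888877777877777777778888877777777
8877787888877787777777887787777777
8888788777788878778778777877777777
8878788787878777778877787788788777
7788787777787777777877787877777778
8888888887887877788877878877777777
8888878778777877887878778888777777
8887878888778788788878787787777777
8888878888777777878787778777777777
8888888888877778787878778887778777
8888788887877787787778888877877877
```

The worktop is empty and all five offcuts are in the tray. Next I'll put the brush back on the rest.

Request:
step_arm(series=[[[0, 0, 0.045, 0, 0, 0, 0.95], [0, 0, 0, -0.025, 0.224, 0, 0.95], [0, 0, 0, -0.025, 0.224, 0, 0.95], [0, 0, 0, -0.025, 0.224, 0, 0.95], [0, 0, 0, -0.025, 0.224, 0, 0.95], [0, 0, 0, 0, 0, 0.2, 0.95], [0, 0, 0, 0, 0, 0.25, 0.95], [0, 0, 0, 0, 0, 0.25, 0.95], [0, 0, 0, 0, 0, 0.2, 0.95], [0, 0, 0, 0, 0, 0.06, 0.95], [0, 0, 0, 0, 0, 0, 0.95], [0, 0, 0, 0, 0, 0, 0.95]]])

```text
clock: 37.65
eef_pos: [470.8, -353.1, 54.4]
tool_rot: [3.14, -0.002, -0.091]
force: [-0.1, -0.1, -2.3]
width: 22.7
gripper_force: 61.0
```

Request:
step_arm(series=[[[0, 0, 0, 0, 0, 0.02, 0.95], [0, 0, 0, 0, 0, 0, 0.95], [0, 0, 0, 0, 0, 0, 0.95]]])

```text
clock: 37.95
eef_pos: [470.3, -352.3, 51.0]
tool_rot: [3.141, -0.001, -0.09]
force: [0.6, 0.1, -2.3]
width: 23.4
gripper_force: 61.1
```

Request:
step_arm(series=[[[0, 0, 0, 0, 0, 0.03, 0.95], [0, 0, 0, 0, 0, 0.02, 0.95], [0, 0, 0, 0, 0, 0, 0.95], [0, 0, 0, 0, 0, 0, 0.95]]])

```text
clock: 38.35
eef_pos: [469.7, -352.0, 42.4]
tool_rot: [-3.141, 0.0, -0.09]
force: [0.4, -0.3, -2.7]
width: 22.5
gripper_force: 61.1
```

Request:
step_arm(series=[[[0, 0, 0, 0, 0, 0.01, 0.95], [0, 0, 0, 0, 0, 0.007, 0.95], [0, 0, 0, 0, 0, 0, 0.95], [0, 0, 0, 0, 0, 0, 0.95]]])

```text
clock: 38.75
eef_pos: [470.0, -352.2, 41.0]
tool_rot: [3.142, -0.001, -0.09]
force: [-1.3, 1.3, 5.9]
width: 23.1
gripper_force: 62.1
```

Request:
step_arm(series=[[[0, 0, 0, 0, 0, 0, 0.5], [0, 0, 0, 0, 0, 0, 0.5], [0, 0, 0, 0, 0, 0, 0.5], [0, 0, 0, 0, 0, 0, 0.5], [0, 0, 0, 0, 0, -0.1, 0.5], [0, 0, 0, 0, 0, -0.25, 0.5], [0, 0, 0, 0, 0, -0.3, 0.5], [0, 0, 0, 0, 0, -0.3, 0.5], [0, 0, 0, 0, 0, -0.3, 0.5], [0, 0, 0, 0, 0, -0.3, 0.5], [0, 0, -0.045, 0, 0, -0.3, 0.5]]])

```text
clock: 39.85
eef_pos: [469.3, -351.9, 320.8]
tool_rot: [3.141, -0.001, -0.055]
force: [0.3, -0.7, -0.0]
width: 42.2
gripper_force: 0.0
```

```bash
python3 - <<'E'
from h import *
s=ctrl.read_state();print(s["eef_pos"],s["tool_rot"],s["width"],s["force"])
for c in("wrist","scene"):
    p=ctrl.get_image(c)
    for n,z in(("brush",70),("vblock",40)):
        for d in ctrl.recognise(p,n):print(c,n,d,px2w(p,d["centre"],z))
p=ctrl.get_image("wrist");save(p,"w12")
a=cv2.resize(p["img"][60:360,140:440],(600,600),interpolation=cv2.INTER_CUBIC)
E
```

```text
[ 469.28935749 -351.9461469   320.8176993 ] [ 3.14086135e+00 -1.02500703e-03 -5.47394038e-02] 42.216373295320345 [ 0.26042058 -0.6739312  -0.02301422]
wrist brush {'centre': [277.2, 165.5], 'score': 0.68} [ 472.44208151 -345.08367751   70.        ]
wrist vblock {'centre': [287.8, 46.2], 'score': 0.64} [ 621.11913265 -367.1347189    40.        ]
scene brush {'centre': [154.5, 252.7], 'score': 0.65} [ 496.42368997 -352.56163373   70.        ]
scene vblock {'centre': [167.2, 301.8], 'score': 0.83} [ 629.68382099 -367.9767668    40.        ]
scene vblock {'centre': [158.0, 281.2], 'score': 0.49} [ 560.89531059 -369.00466051   40.        ]
```

Request:
step_arm(series=[[[0, 0, 0, 0.03, -0.2, 0, 0.6], [0, 0, 0, 0.03, -0.2, 0, 0.6], [0, 0, 0, 0.03, -0.2, 0, 0.6], [0, 0, 0, 0.03, -0.2, 0, 0.6], [0, 0, 0, 0.03, -0.2, 0, 0.6], [0, 0, 0, 0.03, -0.2, 0, 0.6], [0, 0, 0, 0.03, -0.2, 0, 0.6], [0, 0, 0, 0.03, -0.2, 0, 0.6], [0, 0, 0, 0.03, -0.2, 0, 0.6], [0, 0, 0, 0.03, -0.2, 0, 0.6], [0, 0, 0, 0.03, -0.2, 0, 0.6], [0, 0, 0, 0.03, -0.2, 0, 0.6]]])

```text
clock: 41.4
eef_pos: [542.8, 5.6, 316.2]
tool_rot: [3.141, 0.003, -0.055]
force: [0.1, -0.1, -0.1]
width: 33.9
gripper_force: 0.0
```

Request:
step_arm(series=[[[0, 0, 0, 0.03, -0.2, 0, 0.6], [0, 0, 0, 0.03, -0.2, 0, 0.6], [0, 0, 0, 0.03, -0.2, 0, 0.6], [0, 0, 0, 0.03, -0.2, 0, 0.6], [0, 0, 0, 0.03, -0.2, 0, 0.6], [0, 0, 0, 0.03, -0.2, 0, 0.6], [0, 0, 0, 0.03, -0.2, 0, 0.6], [0, 0, 0, 0.03, -0.2, 0, 0.6], [0, 0, 0, 0.03, -0.2, 0, 0.6], [0, 0, 0, 0.03, -0.2, 0, 0.6], [0, 0, 0, 0, 0, 0, 0.6], [0, 0, 0, 0, 0, 0, 0.6]]])

```text
clock: 42.6
eef_pos: [604.1, 301.6, 315.5]
tool_rot: [3.139, 0.003, -0.054]
force: [-0.4, -0.0, 0.3]
width: 34.2
gripper_force: 0.0
```

```bash
python3 - <<'E'
from h import *
p=ctrl.get_image("wrist");s=ctrl.read_state();print(s["eef_pos"],s["tool_rot"],s["width"],s["force"])
for d in ctrl.recognise(p,"cover_bar"):print(d,px2w(p,d["centre"],258))
E
```

```text
[604.5458037  300.25356108 316.18533446] [ 3.13909278e+00  1.88064556e-03 -5.56878179e-02] 33.996310179681586 [-0.26224668 -0.11841293  1.05640075]
{'centre': [241.3, 173.9], 'score': 0.89} [632.45222794 330.70389522 258.        ]
```

```bash
python3 - <<'E'
from h import *
p=ctrl.get_image("wrist");q=ctrl.get_image("scene");t=ctrl.get_image("top")
print(w2px(p,[613,372,258]),[w2px(p,[613+dx,372-dx*.055,258]).round() for dx in(-52,52)])
for n,P in(("scene",q),("top",t)):
    print(n,w2px(P,[613,372,258]).round(),[(np.round(d["centre"]),round(d["score"],2)) for d in ctrl.recognise(P,"cover_bar")],[(np.round(d["centre"]),round(d["score"],2)) for d in ctrl.recognise(P,"cover")])
g=p["img"].astype(int).mean(2)
for r in range(40,300,20):print(r,"".join(str(int(v//26)) for v in g[r,100:300:4]))
save(p,"w13")
E
```

```text
[186.8288761  203.45862465] [array([192., 266.]), array([181., 133.])]
scene [422. 130.] [(array([410., 153.]), 0.88)] []
top [135. 166.] [(array([163., 168.]), 0.9)] [(array([162., 167.]), 0.75), (array([264., 190.]), 0.49)]
40 55555555555555555555555555555222896642234445556556
60 55555555555545555555555555555555696666665566666666
80 55556666655555555555555555555555598666678865222222
100 55555555555555555556666632222222299666668975555555
120 55555555555555555555555522222222299666668975554555
140 55555555555555555511111222222222289666667975444444
160 55555555555555555541111252222222259766667975444289
180 55555555422244222221111154222222229766667966444444
200 22222222222222222222000022222222229866567966444444
220 22222222222222222222000015222222225544466966444444
240 33522222222222222222300005422222225545766966233333
260 55555552222222222222200004555300333007666976666666
280 66666666652222222222222545300033310007665555555555
```

Request:
step_arm(series=[[[0, 0, 0, 0.01, -0.16, 0, 0.65], [0, 0, 0, 0.01, -0.16, 0, 0.65], [0, 0, 0, 0.01, -0.16, 0, 0.65], [0, 0, 0, 0, 0, 0, 0.65], [0, 0, 0, 0, 0, 0.17, 0.65], [0, 0, 0, 0, 0, 0.17, 0.65], [0, 0, 0, 0, 0, 0.17, 0.65], [0, 0, 0, 0, 0, 0.17, 0.65], [0, 0, 0, 0, 0, 0, 0.65], [0, 0, 0, 0, 0, 0, 0.95], [0, 0, 0, 0, 0, 0, 0.95], [0, 0, 0, 0, 0, 0, 0.95]]])

```text
clock: 44.25
eef_pos: [614.0, 372.6, 216.8]
tool_rot: [-3.142, -0.001, -0.056]
force: [-0.2, -1.1, -1.9]
width: 11.6
gripper_force: 58.7
```

Request:
step_arm(series=[[[0, 0, 0, 0, 0, 0, 0.95], [0, 0, 0, 0, 0, 0, 0.95]]])

```text
clock: 44.45
eef_pos: [614.0, 372.6, 216.8]
tool_rot: [3.142, -0.001, -0.055]
force: [-1.2, -2.3, 2.3]
width: 11.7
gripper_force: 59.2
```

Request:
step_arm(series=[[[0, 0, 0, 0, 0.084, -0.018, 0.95], [0, 0, 0, 0, 0.084, -0.018, 0.95], [0, 0, 0, 0, 0.086, -0.005, 0.95], [0, 0, 0, 0, 0.086, -0.005, 0.95], [0, 0, 0, 0, 0.086, 0.009, 0.95], [0, 0, 0, 0, 0.086, 0.009, 0.95], [0, 0, 0, 0, 0.083, 0.023, 0.95], [0, 0, 0, 0, 0.083, 0.023, 0.95], [0, 0, 0, 0, 0, 0, 0.95]]])

```text
clock: 45.35
eef_pos: [607.8, 271.6, 215.8]
tool_rot: [-3.138, -0.001, -0.055]
force: [-5.5, -3.4, 10.7]
width: 11.1
gripper_force: 64.9
```

Request:
step_arm(series=[[[0, 0, 0, 0, 0.079, 0.036, 0.95], [0, 0, 0, 0, 0.079, 0.036, 0.95], [0, 0, 0, 0, 0.072, 0.048, 0.95], [0, 0, 0, 0, 0.072, 0.048, 0.95], [0, 0, 0, 0, 0.063, 0.059, 0.95], [0, 0, 0, 0, 0.063, 0.059, 0.95], [0, 0, 0, 0, 0.053, 0.068, 0.95], [0, 0, 0, 0, 0.053, 0.068, 0.95], [0, 0, 0, 0, 0, 0, 0.95]]])

```text
clock: 46.25
eef_pos: [603.2, 189.1, 149.3]
tool_rot: [3.14, 0.001, -0.057]
force: [-0.5, -0.6, -0.7]
width: 11.0
gripper_force: 71.2
```

Request:
step_arm(series=[[[0, 0, 0, 0, 0.041, 0.067, 0.95], [0, 0, 0, 0, 0.036, 0.07, 0.95], [0, 0, 0, 0, 0.03, 0.0715, 0.95], [0, 0, 0, 0, 0, 0, 0.95], [0, 0, 0, 0, 0, 0, 0.95]]])

```text
clock: 46.75
eef_pos: [602.3, 173.0, 118.2]
tool_rot: [3.138, 0.001, -0.056]
force: [10.2, -7.6, -2.6]
width: 11.5
gripper_force: 74.0
```

Request:
step_arm(series=[[[0, 0, 0, 0, 0.02, 0.045, 0.95], [0, 0, 0, 0, 0.016, 0.045, 0.95], [0, 0, 0, 0, 0, 0, 0.95], [0, 0, 0, 0, 0, 0.02, 0.95], [0, 0, 0, 0, 0, 0.02, 0.95], [0, 0, 0, 0, 0, 0, 0.95]]])

```text
clock: 47.35
eef_pos: [601.3, 167.7, 102.2]
tool_rot: [3.139, 0.002, -0.054]
force: [-9.8, -8.4, 22.1]
width: 10.8
gripper_force: 78.2
```

Request:
step_arm(series=[[[0, 0, 0, 0, 0, 0.01, 0.95], [0, 0, 0, 0, 0, 0, 0.95], [0, 0, 0, 0, 0, 0, 0.5], [0, 0, 0, 0, 0, 0, 0.5], [0, 0, 0, 0, 0, 0, 0.5], [0, 0, 0, 0, 0, 0, 0.5], [0, 0, 0, 0, 0, -0.1, 0.5], [0, 0, 0, 0, 0, -0.2, 0.5], [0, 0, 0, 0, 0, -0.3, 0.5], [0, 0, 0, 0, 0, -0.3, 0.5], [0, 0, 0, 0, 0, -0.3, 0.5], [0, 0, 0, 0, 0, -0.3, 0.5]]])

```text
clock: 48.55
eef_pos: [602.0, 170.1, 325.4]
tool_rot: [-3.141, -0.001, -0.055]
force: [0.7, -0.4, -1.2]
width: 43.1
gripper_force: 0.0
```

Request:
step_arm(series=[[[0, 0, 0, -0.1, -0.25, 0, 0.5], [0, 0, 0, -0.1, -0.25, 0, 0.5], [0, 0, 0, -0.1, -0.25, 0, 0.5], [0, 0, 0, -0.1, -0.25, 0, 0.5], [0, 0, 0, -0.1, -0.25, 0, 0.5], [0, 0, 0, 0, -0.25, 0, 0.5], [0, 0, 0, 0, 0, 0, 0.5]]])

```text
clock: 49.25
eef_pos: [536.7, 406.5, 322.2]
tool_rot: [-3.137, 0.002, -0.046]
force: [-0.5, 0.4, -0.2]
width: 42.7
gripper_force: 0.0
```

```bash
python3 - <<'E'
from h import *
s=ctrl.read_state();print(s["eef_pos"],s["force"],s["width"])
q=ctrl.get_image("scene");p=ctrl.get_image("top")
a=cv2.resize(q["img"][100:380,60:440],(800,589),interpolation=cv2.INTER_CUBIC)
b=cv2.resize(p["img"][130:280,140:460],(640,300),interpolation=cv2.INTER_CUBIC)
a=cv2.resize(a,(640,471))[60:360];cv2.imwrite("pics/fin.png",np.vstack([a,b])[:,:,::-1])
E
```

```text
[536.73452731 406.54910886 322.19397088] [-0.48997767  0.42837524 -0.17774284] 42.71802135103116
```

View pics/fin.png

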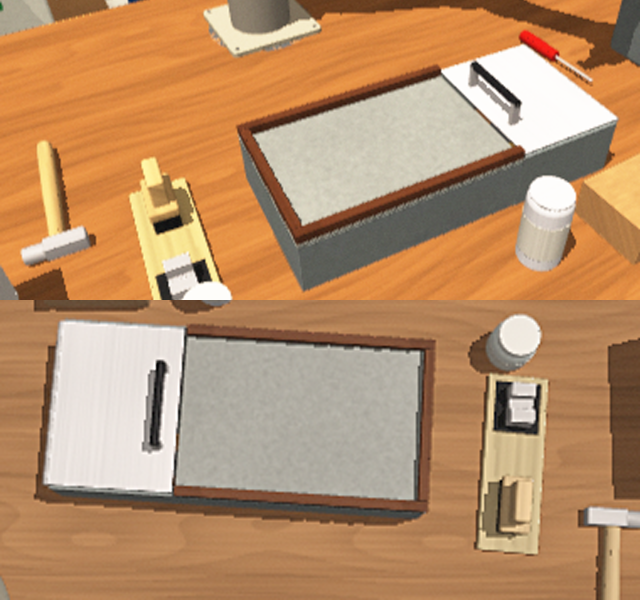

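The cover lies flat, the worktop is empty, and the brush (515,505) and V-block (520,403) stand on the rest.

```bash
python3 -c "
from h import *
print(ctrl.finish_job())"
```

```text
the job is handed in; nothing more can be done
None
```

The job is handed in, and the final pictures show everything as asked: V-block upright on the pad, all five offcuts that were on the worktop swept into the tray with the brush, brush standing on the bare half, cover then folded shut, and jar, hammer and screwdriver not touched; the robot's clock read about 49 s.

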